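# Find the softest shock mount and push its tag down

## Robot

A 6-joint arm with a two-finger parallel gripper is mounted at the origin on a cart in front of the work surface, level with it; the furniture and walls round the work are solid. World frame = base frame: x ahead of the robot, y to its left, z up, the work surface at z = 0. Lengths are in m, angles in rad, forces in N, time in s.
With the tool pointing down it reaches from about 0.225 to 0.875 m from the base axis. Payload 3.4 kg.
Tool frame: the origin (TCP) lies at the very end of the fingers, on their centre line; the grasp point (between the pads) lies 19 mm behind it; z points along the fingers, y is the line along which they close (so a half turn about z gives the same grasp; the last joint's range is limited). The gripper opens to 85 mm and grips with 20 to 120 N. Pads are 22 mm wide; open, the fingers measure 114 mm over their backs; the gripper's body (76 mm by 85 mm) begins 54 mm behind the grasp point. The pads swing forward as they close: fully open they stand 13 mm farther back than shut.
Start: joints at [1.059, 0.276, 1.505, -0, 1.361, -0.121], TCP at [0.219, 0.532, 0.231] pointing down, gripper open.
Joint ranges: [-2.89, 2.89], [-0.75, 2.08], [0.22, 2.7], [-1.18, 4.32], [0.11, 2.71], [-2.7, 2.7]. Speed limits (rad/s): [2.57, 2.57, 3.14, 3.14, 3.14, 3.14].

## Interface

Orientations are given as a unit quaternion [w, x, y, z].
In Python, from rig import get_state, optics, sign_off gives the robot as it stands.
- The arm moves only by the tool send_rows, never from a script. Its argument "increments" is a list of rows, each an object with "gripper": the gripper's target within -1 to 1 (shut at 1, half-way at 0, fully open at -1); "linear": the shift along the world's x, y, z in m, a list of three; "delta_rot": the turn, a rotation vector about the world's x, y, z in rad, a list of three. In form: [{"gripper": gripper, "linear": [dx, dy, dz], "delta_rot": [rx, ry, rz]}, ...]. A call has 1 to 8 rows; each row is the pose to reach, as a shift and turn from the pose commanded when the call began; what a row does not reach only later rows make up. A row lasts 1/10 s, in which the tool goes at most 50 mm and 8.59 degrees, less where a joint would pass 70% of its speed; a pose out of reach is approached as far as the arm can. A call with a gripper value outside its range is refused whole. The fingers move at their own pace and stop on an object; "newtons" is the grip in N (left out, the last holds). Time passes only in rows, so rows that repeat a pose let the fingers close. It gives the time, the measured TCP pose, the force, the opening and the grip force at its end, in the units of the state.
- get_state(): the state, without advancing time (a new reading comes with each control period).
- optics.get_image(name): name is "scene" or "top"; returns a dict with "pixels" (420x560x3 uint8, blue, green, red), "K" (3x3 intrinsics, pixels), "rvec" (rotation vector, rad) and "tvec" (3), from world to camera coordinates, as OpenCV has them. Camera axes: x right, y down, z forward; pixel columns grow to the right and rows downward; lengths in m; the calibration is good to about 2 mm. A picture is of the moment at which its call begins. There is no depth.
- sign_off(): hands the job in; it is judged then, once.
The state is a dict: "clock": time; "qpos": joint angles; "qd": joint speeds; "effort": joint torques, N m; "position": TCP position; "ee_rot": TCP orientation; "contact_force": force on the tool from outside, world axes, zero at the start; "moment": the same for the moment, N m; "width": finger opening in m; "gripper_force": force on a finger pad.
Only numpy, scipy, OpenCV 4.12 (cv2) and the standard library are available. Lean on these libraries where they do the work, as an engineer would, in place of code of your own. Each camera call takes 0.05 s, during which the arm holds its last target. There are 200 camera calls.

## Task

Three shock mounts that look alike stand in a row on the test plate, each with a sprung round pad and, in front of it, a push-down tag. With the fingertips, the gripper centred over each pad in turn, press the pad well down (several millimetres) and let it come up again, the left mount first, then the middle, then the right, to feel which is the softest; then push the tag of the softest mount all the way down into its guide and leave the other two tags up. Grasp nothing: pull no pad or tag up, and leave the loose things round the plate as they are.

Things in the scene. Friction and masses are not known exactly. Their poses are not given: they have to be found in the camera images.
- test_plate: flat aluminium plate, 118 x 252 x 10 mm, fixed to the worktop. Its origin is on its underside, 4 mm nearer the robot than its middle; x points away from the robot across the row, y to the left along the row, z up. The mounts stand on it in a row along y, about 82 mm apart (left at y = +82 mm, middle 0, right -82 mm)
- left_pad (a point): centre of the flat top of the left mount's pad at rest, 68 mm above the worktop (the point does not move with the pad): a black rubber-faced disc, 40 mm across, on a coil spring over a grey cup. The three mounts look alike
- left_tag (a point): centre of the top of the left mount's tag at joint value 0, 84 mm above the worktop (the point does not move with the tag): an aluminium blade with a flat 16 x 32 mm head (the 32 mm along the row), standing in a black guide block 57 mm nearer the robot than the centre of the same mount's pad; fully down its top is 66 mm above the worktop
- middle_pad (a point): centre of the flat top of the middle mount's pad at rest, 68 mm above the worktop (the point does not move with the pad): a black rubber-faced disc, 40 mm across, on a coil spring over a grey cup. The three mounts look alike
- middle_tag (a point): centre of the top of the middle mount's tag at joint value 0, 84 mm above the worktop (the point does not move with the tag): an aluminium blade with a flat 16 x 32 mm head (the 32 mm along the row), standing in a black guide block 57 mm nearer the robot than the centre of the same mount's pad; fully down its top is 66 mm above the worktop
- right_pad (a point): centre of the flat top of the right mount's pad at rest, 68 mm above the worktop (the point does not move with the pad): a black rubber-faced disc, 40 mm across, on a coil spring over a grey cup. The three mounts look alike
- right_tag (a point): centre of the top of the right mount's tag at joint value 0, 84 mm above the worktop (the point does not move with the tag): an aluminium blade with a flat 16 x 32 mm head (the 32 mm along the row), standing in a black guide block 57 mm nearer the robot than the centre of the same mount's pad; fully down its top is 66 mm above the worktop
- pad_1 (a joint): how far the pad of mount 1 is pressed straight down (m): 0 at rest, stops at 0.014; it springs back by itself; negative if pulled up. The force grows evenly with depth; the three pads differ in stiffness, each about 1.8 times or more as stiff as the next softer one, between 0.4 and 2 N per mm. Mounts 1, 2 and 3 change places between left, middle and right from start to start, and which stands where is not told
- tag_1 (a joint): how far the tag of the same mount 1 is pushed straight down (m): starts at 0 to 0.003 (up), fully down at 0.018, negative if pulled up; friction of about 3 N holds it wherever it is left
- pad_2 (a joint): how far the pad of mount 2 is pressed straight down (m): 0 at rest, stops at 0.014; it springs back by itself; negative if pulled up. The force grows evenly with depth; the three pads differ in stiffness, each about 1.8 times or more as stiff as the next softer one, between 0.4 and 2 N per mm. Mounts 1, 2 and 3 change places between left, middle and right from start to start, and which stands where is not told
- tag_2 (a joint): how far the tag of the same mount 2 is pushed straight down (m): starts at 0 to 0.003 (up), fully down at 0.018, negative if pulled up; friction of about 3 N holds it wherever it is left
- pad_3 (a joint): how far the pad of mount 3 is pressed straight down (m): 0 at rest, stops at 0.014; it springs back by itself; negative if pulled up. The force grows evenly with depth; the three pads differ in stiffness, each about 1.8 times or more as stiff as the next softer one, between 0.4 and 2 N per mm. Mounts 1, 2 and 3 change places between left, middle and right from start to start, and which stands where is not told
- tag_3 (a joint): how far the tag of the same mount 3 is pushed straight down (m): starts at 0 to 0.003 (up), fully down at 0.018, negative if pulled up; friction of about 3 N holds it wherever it is left
- vial_0_centre (a point): small white dropper bottle, 14 mm across, 42 mm tall, standing loose left of the plate; the point is its centre half-way up; a bystander
- heat_sink_centre (a point): black finned heat sink, 45 x 45 x 22 mm, loose right of the plate; the point is its centre half-way up; a bystander
- loupe_centre (a point): black eye loupe, 40 mm across, 36 mm tall, loose behind the plate; the point is its centre half-way up; a bystander
- film_tape_centre (a point): roll of amber film tape, 53 mm across, 12 mm tall, lying loose behind the plate; the point is its centre half-way up; a bystander

How it is judged:
By the outcome, as a careful person would: the job done as asked, in the order asked, and still so for the second after the job is handed in, with the robot touching nothing.
It also fails if it takes over 56 s, if anything falls off the work surface, if the arm or the gripper's body presses on something with over 40 N, if the wrist force passes 120 N, or if a joint passes its speed limit or range.

## Working session

There is one attempt and no reset: what is moved stays moved. The work goes in short steps, Python scripts to look and compute and a tool call to move; the robot and the scene stay as the last step left them, time stands still between calls to the robot, and variables do not carry over. Pictures are saved under pics/ and viewed, at most 10 in all, crops included, and the job is handed in when it is done.

Besides the shell and the picture viewer there is one more tool, called after "Emit:" in YAML: its name, and indented under it one key for each argument. send_rows: Moves the arm, as the interface text tells. Its arguments: {"type":"object","properties":{"increments":{"type":"array"},"newtons":{"type":"number"}},"required":["increments"]}

```bash
mkdir -p pics
python3 - <<'E'
from rig import get_state, optics
import cv2
s=get_state();print({k:s[k] for k in('clock','position','ee_rot','contact_force','width')})
for n in('top','scene'):
    d=optics.get_image(n);cv2.imwrite(f'pics/{n}0.png',d['pixels']);print(n,d['K'],d['rvec'],d['tvec'])
E
```

```text
{'clock': 0.0, 'position': array([0.21875522, 0.5311899 , 0.23043323]), 'ee_rot': array([-2.92181114e-04,  1.94151706e-01,  9.80971088e-01, -8.67958006e-04]), 'contact_force': array([ 0.02615931,  0.66360159, -1.28700471]), 'width': 0.08546847083390598}
top [[428.66253041   0.         276.41502993]
 [  0.         428.66253041 211.94846095]
 [  0.           0.           1.        ]] [ 2.23204885 -1.9787092   0.20567   ] [-0.3607229   0.5367561   0.81823979]
scene [[489.76904841   0.         277.33516835]
 [  0.         489.76904841 217.62490047]
 [  0.           0.           1.        ]] [ 0.65369239 -2.5334068   1.32724213] [0.32853076 0.38506547 0.49158525]
```

View pics/top0.png

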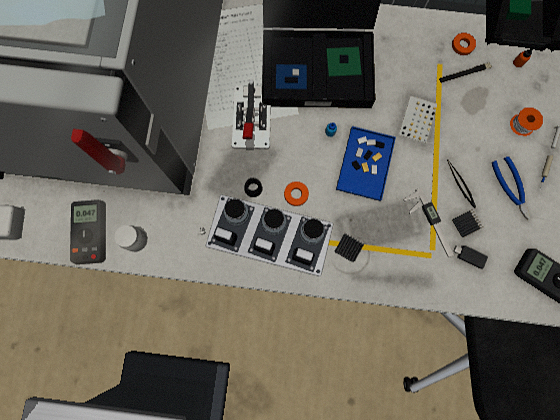

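View pics/scene0.png

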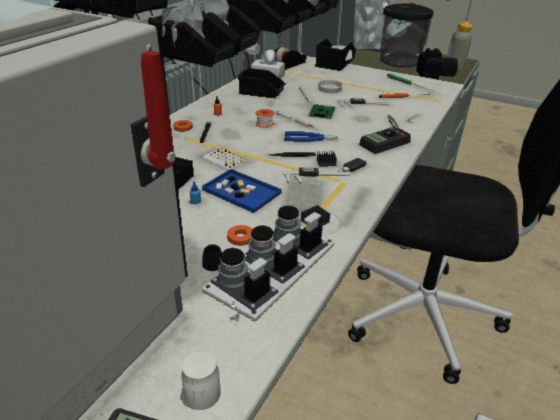

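The top view shows pads near (235,208), (274,217), (313,228) and tag heads near (226,234), (265,243), (304,252). In the scene view the pads are near (232,256), (262,234), (288,213). I'll fit the plate pose to these and check it with an overlay.

```bash
cat > fit.py <<'E'
import numpy as np,cv2
from rig import optics
from scipy.optimize import least_squares
N=['left','middle','right']
def model(p):
    c,s=np.cos(p[2]),np.sin(p[2]);R=np.array([[c,-s],[s,c]])
    L=[(4,y,68) for y in(82,0,-82)]+[(4-57,y,84-1.5) for y in(82,0,-82)]
    corners=[(4+sx*59,sy*126,10) for sx,sy in((1,1),(1,-1),(-1,-1),(-1,1))]
    P=np.array(L+corners)/1000
    return np.c_[P[:,:2]@R.T+p[:2],P[:,2]]
E
python3 - <<'E'
from fit import *
# pad x offset unknown: 'm' = pad x in plate frame
D={n:optics.get_image(n) for n in('top','scene')}
pr=lambda d,P:cv2.projectPoints(P,d['rvec'],d['tvec'],d['K'],None)[0][:,0]
top=np.array([(235.5,208),(274,217),(313,228),(226,234),(265,243),(304,252),(222,197),(335,229),(325,274),(208,246)],float)
def mdl(p):
    P=model(p[:3]);c,s=np.cos(p[2]),np.sin(p[2]);P[:6,:2]+=p[3]*np.array([c,s]);return P
f=lambda p:(pr(D['top'],mdl(p))-top).ravel()
r=least_squares(f,[0.4,0.2,0,0.0],loss='soft_l1');print(r.x,f(r.x).reshape(-1,2).round(1))
P=mdl(r.x);print(P.round(4))
for n,(x,y,w,h,k) in {'top':(195,180,150,110,5),'scene':(190,190,150,130,4)}.items():
    d=D[n];im=cv2.resize(d['pixels'][y:y+h,x:x+w],None,fx=k,fy=k,interpolation=cv2.INTER_CUBIC)
    for q in pr(d,P):cv2.drawMarker(im,tuple(int(v) for v in((q-[x,y]+.5)*k)),(0,0,255),0,12,1)
    a=np.linspace(0,6.28,60)
    for c in P[:3]:
        q=pr(d,c+np.c_[.02*np.cos(a),.02*np.sin(a),0*a]);cv2.polylines(im,[((q-[x,y]+.5)*k).astype(np.int32)],True,(0,255,0),1)
    cv2.imwrite(f'pics/{n}1.png',im)
E
```

```text
[ 0.53288535 -0.28692533 -0.12386456  0.02549007] [[-1.  -0.4]
 [ 0.   0.3]
 [ 0.9 -1. ]
 [ 0.2 -0.3]
 [ 1.9  0.8]
 [ 4.   2. ]
 [-0.6 -3.2]
 [ 0.1 -7.5]
 [-2.1  1.6]
 [-1.5  0.5]]
[[ 0.5723 -0.2092  0.068 ]
 [ 0.5621 -0.2906  0.068 ]
 [ 0.552  -0.3719  0.068 ]
 [ 0.5157 -0.2022  0.0825]
 [ 0.5056 -0.2835  0.0825]
 [ 0.4955 -0.3649  0.0825]
 [ 0.611  -0.1697  0.01  ]
 [ 0.5798 -0.4197  0.01  ]
 [ 0.4627 -0.4052  0.01  ]
 [ 0.4939 -0.1551  0.01  ]]
```

View pics/top1.png

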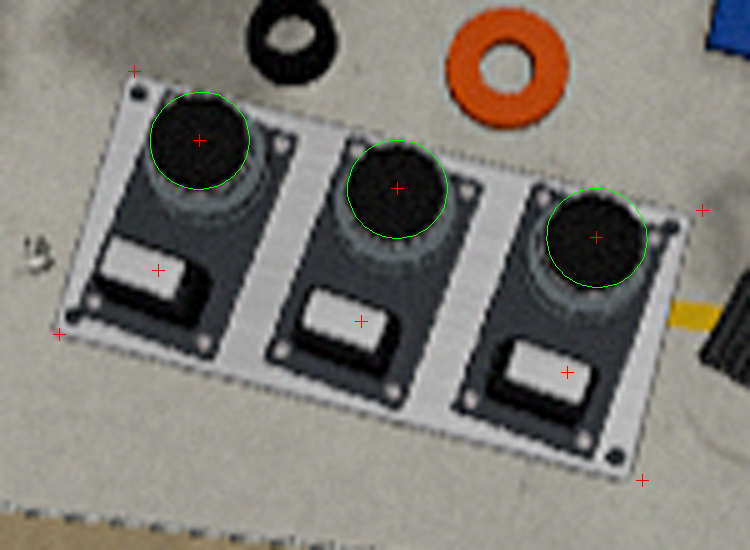

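View pics/scene1.png

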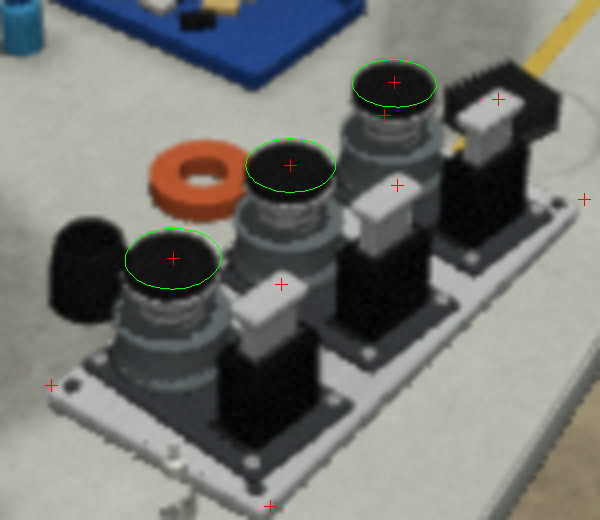

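The overlay shows the pads fit well; the tag heads sit about 3 px left of the model, at crop (144,267), (345,319), (548,371). Refit with picks from both views.

Run:
```python
from fit import *
D={n:optics.get_image(n) for n in('top','scene')}
pr=lambda d,P:cv2.projectPoints(P,d['rvec'],d['tvec'],d['K'],None)[0][:,0]
t=np.array([(199,141),(396,189),(597,238),(144,267),(345,319),(548,371),(132,78),(691,212),(627,478),(58,338)])/5+[195,180]-.5
s=np.array([(173,260),(290,166),(394,84),(271,298),(386,198),(491,107)])/4+[190,190]-.5
def mdl(p):
    P=model(p[:3]);c,q=np.cos(p[2]),np.sin(p[2]);P[:6,:2]+=p[3]*np.array([c,q]);return P
f=lambda p:np.r_[pr(D['top'],mdl(p))-t,pr(D['scene'],mdl(p)[:6])-s].ravel()
r=least_squares(f,[0.5,-0.28,-.2,0.02],loss='soft_l1');print(r.x,f(r.x).reshape(-1,2).round(1).tolist())
P=mdl(r.x);print(P.round(4)[:6]);np.save('P.npy',P)
for n in D: print(n,[ (pr(D[n],np.array([[0.219,.532,.231]]))).round()])
```

```text
[ 0.53172221 -0.2828953  -0.13182322  0.02674597] [[-1.5, -0.6], [-1.5, -0.3], [-1.9, 0.0], [0.9, 0.2], [1.3, 0.2], [1.7, 0.3], [-1.1, -1.3], [0.6, 0.4], [0.8, 1.2], [-1.7, -0.8], [-1.4, 0.6], [-0.9, 0.8], [-0.6, 0.8], [1.1, -2.2], [1.6, -1.9], [1.1, -0.8]]
[[ 0.573  -0.2056  0.068 ]
 [ 0.5622 -0.2869  0.068 ]
 [ 0.5514 -0.3682  0.068 ]
 [ 0.5165 -0.1982  0.0825]
 [ 0.5057 -0.2794  0.0825]
 [ 0.4949 -0.3607  0.0825]]
top [array([[-294.,  354.]])]
scene [array([[-715., 3752.]])]
```

Run:
```python
from fit import *
D={n:optics.get_image(n) for n in('top','scene')}
t=np.array([(199,141),(396,189),(597,238),(144,267),(345,319),(548,371),(132,78),(691,212),(627,478),(58,338)])/5+[195,180]-.4
s=np.array([(173,260),(290,166),(394,84),(271,298),(386,198),(491,107)])/4+[190,190]-.4
def plane(d,px,z):
    R=cv2.Rodrigues(d['rvec'])[0];C=-R.T@d['tvec'];r=(R.T@np.linalg.inv(d['K'])@np.c_[px,np.ones(len(px))].T).T
    return C,C+r*((z-C[2])/r[:,2])[:,None]
z=np.array([.068]*3+[.0825]*3+[.01]*4)
C,a=plane(D['top'],t,z);print(C,'\n',a.round(4))
C,b=plane(D['scene'],s,z[:6]);print(C,'\n',b.round(4),'\n',(a[:6]-b)[:,:2].round(4))
M=[d['K']@np.c_[cv2.Rodrigues(d['rvec'])[0],d['tvec']] for d in D.values()]
X=cv2.triangulatePoints(*M,t[:6].T,s.T);print((X[:3]/X[3]).T.round(4))
for A in(a,b):
    print([np.degrees(np.arctan2(*(A[i]-A[j])[:2][::1]*np.array([-1,1]))) .round(1) for i,j in((0,2),(3,5))],[ (A[i]-A[i+3])[:2].round(4) for i in range(3)])
```

```text
[ 0.39954104 -0.31322354  0.9110447 ] 
 [[ 0.5719 -0.2091  0.068 ]
 [ 0.5619 -0.2902  0.068 ]
 [ 0.5517 -0.3722  0.068 ]
 [ 0.5164 -0.1966  0.0825]
 [ 0.5056 -0.2771  0.0825]
 [ 0.4949 -0.3577  0.0825]
 [ 0.6079 -0.1693  0.01  ]
 [ 0.5782 -0.415   0.01  ]
 [ 0.4628 -0.399   0.01  ]
 [ 0.4923 -0.1547  0.01  ]]
[0.21421047 0.32176815 0.59029067] 
 [[ 0.5714 -0.208   0.068 ]
 [ 0.5617 -0.2896  0.068 ]
 [ 0.5514 -0.3709  0.068 ]
 [ 0.515  -0.1925  0.0825]
 [ 0.5054 -0.2732  0.0825]
 [ 0.4953 -0.3573  0.0825]] 
 [[ 0.0005 -0.0011]
 [ 0.0001 -0.0006]
 [ 0.0003 -0.0012]
 [ 0.0014 -0.0041]
 [ 0.0002 -0.0039]
 [-0.0004 -0.0004]]
[[ 0.5721 -0.209   0.067 ]
 [ 0.562  -0.2901  0.0675]
 [ 0.552  -0.3722  0.067 ]
 [ 0.517  -0.1961  0.079 ]
 [ 0.5066 -0.2768  0.0795]
 [ 0.4952 -0.3576  0.0823]]
[np.float64(-7.0), np.float64(-7.6)] [array([ 0.0554, -0.0125]), array([ 0.0563, -0.0131]), array([ 0.0568, -0.0145])]
[np.float64(-7.0), np.float64(-6.8)] [array([ 0.0564, -0.0155]), array([ 0.0564, -0.0164]), array([ 0.0561, -0.0136])]
```

Both views agree to about 1 mm:

| Mount | Pad (x, y) | Tag (x, y) |
|---|---|---|
| Left | (.572, -.209) | (.5165, -.196) |
| Middle | (.562, -.290) | (.506, -.2765) |
| Right | (.552, -.372) | (.495, -.3575) |

The row yaw is -7°. Moving now with the gripper shut.

Emit:
send_rows:
  increments:
    - {"gripper": 1, "linear": [0.13, -0.38, 0], "delta_rot": [0, 0, 0.1]}
    - {"gripper": 1, "linear": [0.13, -0.38, 0], "delta_rot": [0, 0, 0.267]}
    - {"gripper": 1, "linear": [0.13, -0.38, 0], "delta_rot": [0, 0, 0.267]}
    - {"gripper": 1, "linear": [0.13, -0.38, 0], "delta_rot": [0, 0, 0.267]}
    - {"gripper": 1, "linear": [0.13, -0.38, 0], "delta_rot": [0, 0, 0.267]}
    - {"gripper": 1, "linear": [0.13, -0.38, 0], "delta_rot": [0, 0, 0.267]}
    - {"gripper": 1, "linear": [0.13, -0.38, 0], "delta_rot": [0, 0, 0.267]}
    - {"gripper": 1, "linear": [0.13, -0.38, 0], "delta_rot": [0, 0, 0.267]}
  newtons: 20

```text
clock: 1.2
position: [0.3481, 0.1532, 0.2317]
ee_rot: [0.001, 0.062, 0.998, 0.0]
contact_force: [1.2, 0.1, 0.5]
width: 0.0002
gripper_force: 0.0
```

Emit:
send_rows:
  increments:
    - {"gripper": 1, "linear": [0.1, -0.25, 0], "delta_rot": [0, 0, 0]}
    - {"gripper": 1, "linear": [0.1, -0.25, 0], "delta_rot": [0, 0, 0]}
    - {"gripper": 1, "linear": [0.1, -0.25, 0], "delta_rot": [0, 0, 0]}
    - {"gripper": 1, "linear": [0.1, -0.25, 0], "delta_rot": [0, 0, 0]}
    - {"gripper": 1, "linear": [0.1, -0.25, 0], "delta_rot": [0, 0, 0]}
    - {"gripper": 1, "linear": [0.223, -0.361, -0.03], "delta_rot": [0, 0, 0]}
    - {"gripper": 1, "linear": [0.223, -0.361, -0.06], "delta_rot": [0, 0, 0]}
    - {"gripper": 1, "linear": [0.223, -0.361, -0.08], "delta_rot": [0, 0, 0]}

```text
clock: 2.0
position: [0.5417, -0.1773, 0.1797]
ee_rot: [0.002, 0.063, 0.998, -0.001]
contact_force: [0.5, 0.2, 0.4]
width: -0.0
gripper_force: 0.0
```

Emit:
send_rows:
  increments:
    - {"gripper": 1, "linear": [0, 0, 0], "delta_rot": [0, 0, 0]}
    - {"gripper": 1, "linear": [0, 0, 0], "delta_rot": [0, 0, 0]}
    - {"gripper": 1, "linear": [0, 0, 0], "delta_rot": [0, 0, 0]}

```text
clock: 2.3
position: [0.5386, -0.1738, 0.1794]
ee_rot: [-0.0, 0.062, 0.998, 0.0]
contact_force: [-0.3, -0.9, 0.7]
width: 0.0002
gripper_force: 0.0
```

Run:
```python
from rig import get_state, optics
import cv2
s=get_state();print(s['clock'],s['position'],s['contact_force'],s['qpos'])
d=optics.get_image('scene');cv2.imwrite('pics/s2.png',d['pixels'])
```

```text
2.3 [ 0.5385804  -0.17383764  0.17938039] [-0.27124014 -0.91983833  0.67503022] [-4.35393215e-01  2.96218830e-01  1.60880298e+00  3.95165431e-04
  1.23697083e+00 -1.88283730e+00]
```

View pics/s2.png

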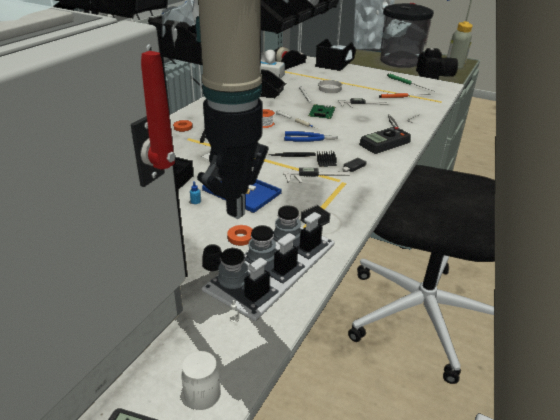

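The gripper hangs free above the mounts, tip near (236,212), clear of the oven. Now go over the left pad.

Emit:
send_rows:
  increments:
    - {"gripper": 1, "linear": [0.0334, -0.0352, -0.04], "delta_rot": [0, 0, 0]}
    - {"gripper": 1, "linear": [0.0334, -0.0352, -0.094], "delta_rot": [0, 0, 0]}
    - {"gripper": 1, "linear": [0.0334, -0.0352, -0.094], "delta_rot": [0, 0, 0]}
    - {"gripper": 1, "linear": [0.0334, -0.0352, -0.094], "delta_rot": [0, 0, 0]}
    - {"gripper": 1, "linear": [0.0334, -0.0352, -0.094], "delta_rot": [0, 0, 0]}

```text
clock: 2.85
position: [0.573, -0.2093, 0.087]
ee_rot: [0.001, 0.061, 0.998, -0.0]
contact_force: [0.9, -0.4, 0.5]
width: -0.0
gripper_force: 0.0
```

Run:
```python
from rig import get_state, optics
import cv2
s=get_state();print(s['clock'],s['position'],s['contact_force'])
d=optics.get_image('scene');a=d['pixels'][170:320,170:345];cv2.imwrite('pics/s3.png',cv2.resize(a,None,fx=4,fy=4))
```

```text
2.85 [ 0.57298915 -0.20927066  0.08697755] [ 0.9233798  -0.38645567  0.4604182 ]
```

View pics/s3.png

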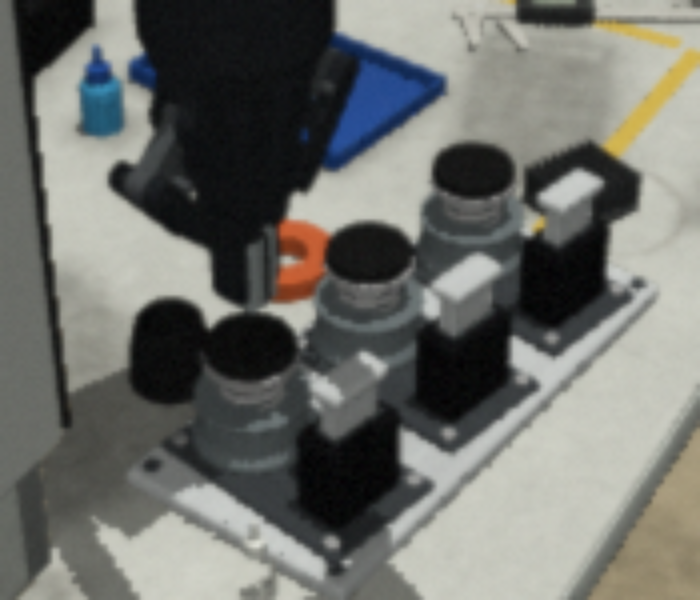

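The shut fingertips hang centred over the left pad (tip at crop (245,303), pad at (250,345)). Press about 9.5 mm.

Emit:
send_rows:
  increments:
    - {"gripper": 1, "linear": [0, 0, -0.012], "delta_rot": [0, 0, 0]}
    - {"gripper": 1, "linear": [0, 0, -0.02], "delta_rot": [0, 0, 0]}
    - {"gripper": 1, "linear": [0, 0, -0.024], "delta_rot": [0, 0, 0]}
    - {"gripper": 1, "linear": [0, 0, -0.027], "delta_rot": [0, 0, 0]}
    - {"gripper": 1, "linear": [0, 0, -0.027], "delta_rot": [0, 0, 0]}
    - {"gripper": 1, "linear": [0, 0, -0.027], "delta_rot": [0, 0, 0]}
    - {"gripper": 1, "linear": [0, 0, -0.027], "delta_rot": [0, 0, 0]}

```text
clock: 3.6
position: [0.5733, -0.2098, 0.0594]
ee_rot: [0.001, 0.062, 0.998, -0.0]
contact_force: [-1.4, 0.8, 9.8]
width: 0.0006
gripper_force: 4.3
```

Emit:
send_rows:
  increments:
    - {"gripper": 1, "linear": [0, 0, 0], "delta_rot": [0, 0, 0]}

```text
clock: 3.7
position: [0.5732, -0.2098, 0.0594]
ee_rot: [0.001, 0.062, 0.998, -0.0]
contact_force: [-0.8, 0.9, 9.2]
width: 0.0001
gripper_force: 4.3
```

Emit:
send_rows:
  increments:
    - {"gripper": 1, "linear": [0, 0, 0], "delta_rot": [0, 0, 0]}

```text
clock: 3.8
position: [0.5733, -0.2098, 0.0594]
ee_rot: [0.001, 0.062, 0.998, -0.0]
contact_force: [-0.4, 1.3, 8.5]
width: 0.0001
gripper_force: 4.3
```

Emit:
send_rows:
  increments:
    - {"gripper": 1, "linear": [0, 0, 0], "delta_rot": [0, 0, 0]}

```text
clock: 3.9
position: [0.5733, -0.2098, 0.0594]
ee_rot: [0.001, 0.062, 0.998, -0.0]
contact_force: [-0.4, 1.4, 9.2]
width: -0.0001
gripper_force: 4.3
```

About 8.7 N at 8.6 mm, so roughly 1.0 N/mm. Release and go to the middle.

Emit:
send_rows:
  increments:
    - {"gripper": 1, "linear": [0, 0, 0.01], "delta_rot": [0, 0, 0]}
    - {"gripper": 1, "linear": [0, 0, 0.03], "delta_rot": [0, 0, 0]}
    - {"gripper": 1, "linear": [0, 0, 0.03], "delta_rot": [0, 0, 0]}
    - {"gripper": 1, "linear": [-0.011, -0.081, 0.03], "delta_rot": [0, 0, 0]}
    - {"gripper": 1, "linear": [-0.011, -0.081, 0.03], "delta_rot": [0, 0, 0]}
    - {"gripper": 1, "linear": [-0.011, -0.081, 0.03], "delta_rot": [0, 0, 0]}
    - {"gripper": 1, "linear": [-0.011, -0.081, 0.03], "delta_rot": [0, 0, 0]}
    - {"gripper": 1, "linear": [-0.011, -0.081, 0.03], "delta_rot": [0, 0, 0]}

```text
clock: 4.7
position: [0.561, -0.2896, 0.0871]
ee_rot: [-0.001, 0.062, 0.998, 0.001]
contact_force: [0.6, -1.4, 0.9]
width: 0.0002
gripper_force: 0.0
```

Emit:
send_rows:
  increments:
    - {"gripper": 1, "linear": [0, 0, -0.012], "delta_rot": [0, 0, 0]}
    - {"gripper": 1, "linear": [0, 0, -0.02], "delta_rot": [0, 0, 0]}
    - {"gripper": 1, "linear": [0, 0, -0.027], "delta_rot": [0, 0, 0]}
    - {"gripper": 1, "linear": [0, 0, -0.03], "delta_rot": [0, 0, 0]}
    - {"gripper": 1, "linear": [0, 0, -0.03], "delta_rot": [0, 0, 0]}
    - {"gripper": 1, "linear": [0, 0, -0.03], "delta_rot": [0, 0, 0]}
    - {"gripper": 1, "linear": [0, 0, -0.03], "delta_rot": [0, 0, 0]}

```text
clock: 5.4
position: [0.5614, -0.2895, 0.0598]
ee_rot: [-0.0, 0.062, 0.998, 0.0]
contact_force: [-4.5, 3.7, 14.0]
width: 0.0002
gripper_force: 7.4
```

Emit:
send_rows:
  increments:
    - {"gripper": 1, "linear": [0, 0, 0], "delta_rot": [0, 0, 0]}

```text
clock: 5.5
position: [0.5614, -0.2896, 0.0598]
ee_rot: [0.0, 0.062, 0.998, 0.0]
contact_force: [-3.8, 3.9, 14.7]
width: 0.0003
gripper_force: 7.4
```

Emit:
send_rows:
  increments:
    - {"gripper": 1, "linear": [0, 0, 0], "delta_rot": [0, 0, 0]}

```text
clock: 5.6
position: [0.5614, -0.2895, 0.0598]
ee_rot: [0.0, 0.061, 0.998, 0.0]
contact_force: [-3.3, 3.4, 15.7]
width: -0.0001
gripper_force: 7.4
```

Emit:
send_rows:
  increments:
    - {"gripper": 1, "linear": [0, 0, 0.01], "delta_rot": [0, 0, 0]}
    - {"gripper": 1, "linear": [0, 0, 0.03], "delta_rot": [0, 0, 0]}
    - {"gripper": 1, "linear": [0, 0, 0.03], "delta_rot": [0, 0, 0]}
    - {"gripper": 1, "linear": [-0.01, -0.082, 0.03], "delta_rot": [0, 0, 0]}
    - {"gripper": 1, "linear": [-0.01, -0.082, 0.03], "delta_rot": [0, 0, 0]}
    - {"gripper": 1, "linear": [-0.01, -0.082, 0.03], "delta_rot": [0, 0, 0]}
    - {"gripper": 1, "linear": [-0.01, -0.082, 0.03], "delta_rot": [0, 0, 0]}
    - {"gripper": 1, "linear": [-0.01, -0.082, 0.03], "delta_rot": [0, 0, 0]}

```text
clock: 6.4
position: [0.5512, -0.3713, 0.0868]
ee_rot: [-0.001, 0.062, 0.998, 0.001]
contact_force: [0.1, 0.8, 0.2]
width: -0.0001
gripper_force: 0.0
```

Middle: about 14.8 N at 8.2 mm, so roughly 1.8 N/mm. Now the right.

Emit:
send_rows:
  increments:
    - {"gripper": 1, "linear": [0, 0, -0.012], "delta_rot": [0, 0, 0]}
    - {"gripper": 1, "linear": [0, 0, -0.02], "delta_rot": [0, 0, 0]}
    - {"gripper": 1, "linear": [0, 0, -0.025], "delta_rot": [0, 0, 0]}
    - {"gripper": 1, "linear": [0, 0, -0.028], "delta_rot": [0, 0, 0]}
    - {"gripper": 1, "linear": [0, 0, -0.028], "delta_rot": [0, 0, 0]}
    - {"gripper": 1, "linear": [0, 0, -0.028], "delta_rot": [0, 0, 0]}
    - {"gripper": 1, "linear": [0, 0, -0.028], "delta_rot": [0, 0, 0]}

```text
clock: 7.1
position: [0.5516, -0.3725, 0.0603]
ee_rot: [0.0, 0.062, 0.998, 0.0]
contact_force: [0.3, 3.0, 4.3]
width: -0.0005
gripper_force: 1.9
```

Emit:
send_rows:
  increments:
    - {"gripper": 1, "linear": [0, 0, 0], "delta_rot": [0, 0, 0]}

```text
clock: 7.2
position: [0.5516, -0.3727, 0.0603]
ee_rot: [0.0, 0.062, 0.998, 0.0]
contact_force: [0.5, 3.1, 3.8]
width: -0.0
gripper_force: 2.0
```

Emit:
send_rows:
  increments:
    - {"gripper": 1, "linear": [0, 0, 0], "delta_rot": [0, 0, 0]}

```text
clock: 7.3
position: [0.5516, -0.3728, 0.0602]
ee_rot: [0.0, 0.062, 0.998, 0.0]
contact_force: [-0.6, 2.9, 3.9]
width: 0.0001
gripper_force: 2.0
```

Emit:
send_rows:
  increments:
    - {"gripper": 1, "linear": [0, 0, 0.01], "delta_rot": [0, 0, 0]}
    - {"gripper": 1, "linear": [0, 0, 0.045], "delta_rot": [0, 0, 0]}
    - {"gripper": 1, "linear": [0, 0, 0.045], "delta_rot": [0, 0, 0]}
    - {"gripper": 1, "linear": [0, 0, 0.045], "delta_rot": [0, 0, 0]}

```text
clock: 7.7
position: [0.5521, -0.374, 0.1062]
ee_rot: [0.001, 0.062, 0.998, -0.001]
contact_force: [-0.6, -0.1, 0.3]
width: 0.0
gripper_force: 0.0
```

Right: about 4 N at 7.7 mm, so roughly 0.5 N/mm, the softest. Push the right tag.

Emit:
send_rows:
  increments:
    - {"gripper": 1, "linear": [-0.057, 0.016, 0], "delta_rot": [0, 0, 0]}
    - {"gripper": 1, "linear": [-0.057, 0.016, 0], "delta_rot": [0, 0, 0]}
    - {"gripper": 1, "linear": [-0.057, 0.016, 0], "delta_rot": [0, 0, 0]}
    - {"gripper": 1, "linear": [-0.057, 0.016, 0], "delta_rot": [0, 0, 0]}
    - {"gripper": 1, "linear": [-0.057, 0.016, -0.01], "delta_rot": [0, 0, 0]}
    - {"gripper": 1, "linear": [-0.057, 0.016, -0.01], "delta_rot": [0, 0, 0]}

```text
clock: 8.3
position: [0.4948, -0.3566, 0.0933]
ee_rot: [-0.001, 0.062, 0.998, 0.001]
contact_force: [-0.6, -0.2, -0.4]
width: 0.0004
gripper_force: 0.0
```

Run:
```python
from rig import get_state, optics
import cv2
s=get_state();print(s['clock'],s['position'],s['contact_force'])
d=optics.get_image('scene');a=d['pixels'][150:300,200:375];cv2.imwrite('pics/s4.png',cv2.resize(a,None,fx=4,fy=4))
```

```text
8.3 [ 0.49483703 -0.35662445  0.0932524 ] [-0.558322   -0.15083193 -0.37680103]
```

View pics/s4.png

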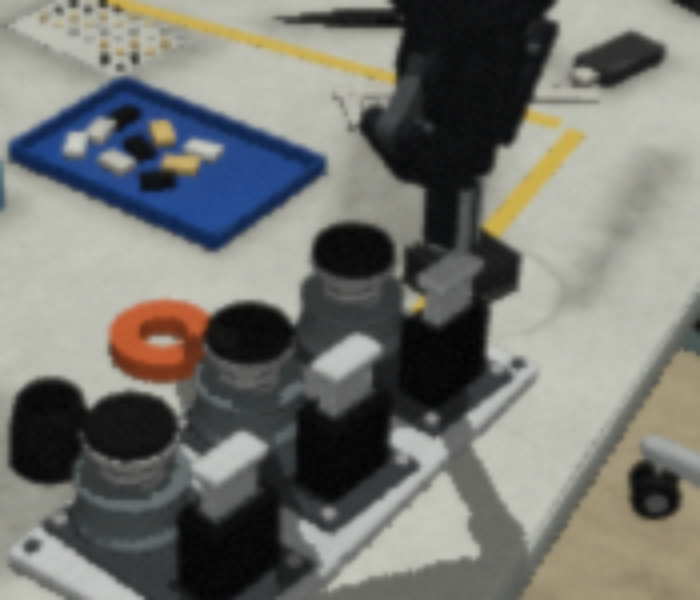

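The tip is right above the right tag head (head at crop (450,270)). Pushing down.

Emit:
send_rows:
  increments:
    - {"gripper": 1, "linear": [0, 0, -0.008], "delta_rot": [0, 0, 0]}
    - {"gripper": 1, "linear": [0, 0, -0.014], "delta_rot": [0, 0, 0]}
    - {"gripper": 1, "linear": [0, 0, -0.02], "delta_rot": [0, 0, 0]}
    - {"gripper": 1, "linear": [0, 0, -0.025], "delta_rot": [0, 0, 0]}
    - {"gripper": 1, "linear": [0, 0, -0.028], "delta_rot": [0, 0, 0]}
    - {"gripper": 1, "linear": [0, 0, -0.028], "delta_rot": [0, 0, 0]}
    - {"gripper": 1, "linear": [0, 0, -0.028], "delta_rot": [0, 0, 0]}

```text
clock: 9.05
position: [0.4941, -0.3565, 0.0665]
ee_rot: [-0.001, 0.062, 0.998, 0.0]
contact_force: [-0.1, -0.2, -0.5]
width: -0.0001
gripper_force: 0.0
```

Emit:
send_rows:
  increments:
    - {"gripper": 1, "linear": [0, 0, -0.0015], "delta_rot": [0, 0, 0]}
    - {"gripper": 1, "linear": [0, 0, -0.0015], "delta_rot": [0, 0, 0]}
    - {"gripper": 1, "linear": [0, 0, -0.0015], "delta_rot": [0, 0, 0]}

```text
clock: 9.35
position: [0.4942, -0.3566, 0.066]
ee_rot: [-0.0, 0.062, 0.998, 0.0]
contact_force: [-1.5, -0.1, 5.3]
width: 0.0001
gripper_force: 2.8
```

Emit:
send_rows:
  increments:
    - {"gripper": 1, "linear": [0, 0, -0.0015], "delta_rot": [0, 0, 0]}
    - {"gripper": 1, "linear": [0, 0, -0.0015], "delta_rot": [0, 0, 0]}
    - {"gripper": 1, "linear": [0, 0, -0.0015], "delta_rot": [0, 0, 0]}

```text
clock: 9.65
position: [0.4943, -0.3567, 0.0659]
ee_rot: [0.0, 0.062, 0.998, -0.0]
contact_force: [-3.6, 2.6, 13.0]
width: 0.0003
gripper_force: 6.4
```

It sits on the stop at 66 mm: 13 N, well over the 3 N friction, and no more travel. Retract and check.

Emit:
send_rows:
  increments:
    - {"gripper": 1, "linear": [0, 0, 0.03], "delta_rot": [0, 0, 0]}
    - {"gripper": 1, "linear": [0, 0, 0.1], "delta_rot": [0, 0, 0]}
    - {"gripper": 1, "linear": [0, 0, 0.16], "delta_rot": [0, 0, 0]}
    - {"gripper": 1, "linear": [-0.1, 0.1, 0.16], "delta_rot": [0, 0, 0]}
    - {"gripper": 1, "linear": [-0.1, 0.1, 0.16], "delta_rot": [0, 0, 0]}
    - {"gripper": 1, "linear": [-0.1, 0.1, 0.16], "delta_rot": [0, 0, 0]}
    - {"gripper": 1, "linear": [-0.1, 0.1, 0.16], "delta_rot": [0, 0, 0]}
    - {"gripper": 1, "linear": [-0.1, 0.1, 0.16], "delta_rot": [0, 0, 0]}

```text
clock: 10.45
position: [0.3945, -0.2566, 0.2245]
ee_rot: [0.001, 0.062, 0.998, -0.001]
contact_force: [0.1, -0.7, 0.2]
width: -0.0001
gripper_force: 0.0
```

Run:
```python
from rig import get_state, optics
import cv2
s=get_state();print(s['clock'],s['position'],s['contact_force'])
d=optics.get_image('scene');a=d['pixels'][180:325,170:345];cv2.imwrite('pics/s5.png',cv2.resize(a,None,fx=4,fy=4))
```

```text
10.45 [ 0.39446875 -0.25660844  0.22450472] [ 0.12936504 -0.72441733  0.17228716]
```

View pics/s5.png

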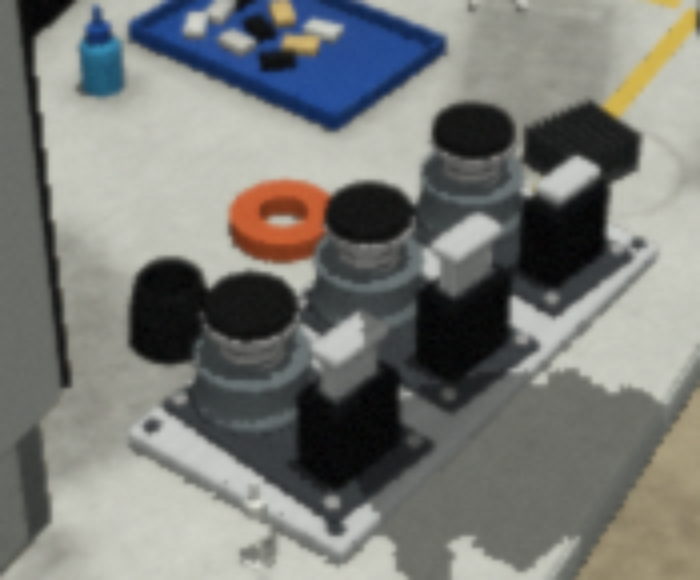

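The right tag (crop (570,180)) is down on its guide. The left and middle tags (345,340) and (468,240) are up, the pads are back up, and nothing else has moved.

```bash
python3 -c "from rig import sign_off; print(sign_off())"
```

```text
the job is handed in; nothing more can be done
None
```

I pressed the pads left, middle, right (about 1.0, 1.8 and 0.5 N/mm), pushed the tag of the softest, the right mount, down to its stop, left the other two up, and handed the job in at about 10.5 s; no verdict came back.

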